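Hold the end board against the jar crate for screwing

TASK

Take the end board (the one with the oblong hand slot) out of the rack, stand it upright in the front pocket of the assembly jig, hand slot up, and press it flat against the open end of the jar crate, which gives a little against the rubber buffers on the jig's fence. Press with a steady 12 newtons or so, never over 25, so that a colleague can drive the screws: keep it so for two or three seconds and let your program finish while still holding and pressing it. Leave the other boards in the rack and everything else on the table where it is.

Things in the scene. Friction and masses are not known exactly. Their poses are not given: they have to be found in the camera images.
- end_board_mid (a point): Centre (half-way up) of the loose end board: wood, 12 mm thick (x), 176 wide (y), 100 high (z), 0.15 kg, on edge in the rack. Its oblong through slot, 80 x 24 mm, centred 16 mm above this point, leaves a solid strip 22 mm high under the top edge; four dark pilot holes. Front and back alike. Grip it across its thickness at the middle of its top edge; the grip may reach over the slot.
- side_board_mid (a point): Centre of a plain loose board without slot or notch, 12 mm thick (x), 160 mm wide (y), 100 mm high (z), standing in another place of the rack. Stays there.
- divider_mid (a point): Half-way up the loose divider: 10 mm thick (x), 150 mm wide (y), 85 mm high (z), with a notch 11 mm wide cut 43 mm deep into the middle of its top edge. Stands in the remaining place of the rack. Stays there.
- rack: Fixed plywood rack, 200 (x) x 190 mm (y), base 15 mm thick; origin at the middle of its underside. Three places at x = -68, 0, 68 mm, each with a board on edge on the base, its width along the rack's y, between pairs of dowels (8 mm thick, 50 high) at y = -60 and 60 mm; 3 mm play across the thickness. Which board stands where changes.
- pocket (a point): Middle of the floor of the fixed jig's front pocket, 18 mm above the table. x points to the crate and fence (press this way), z up. The board goes in from above, thickness along x, centred at y = 0. Room in x: from low front lips (18 mm high, at y = -55 and 55) at x = -13 mm to the crate at 13 mm. In y: between cheeks 183 mm apart, 30 mm high, with lead-in slopes to 40 mm.
- joint_face (a point): Middle of the crate's open end, in the plane of the front ends of its two sides (each 12 mm thick, 100 high, centred at y = -82 and 82 mm), 50 mm above the pocket's floor; axes like pocket, moves with the crate. Pressed home, the end board's centre is at x = -6 mm here, y and z about 0. Between the sides the crate is empty and 152 mm wide.
- crate (a joint): The unfinished crate (two sides, far end, floor; light wood; 172 mm long, 176 wide, 100 high) lies in the jig between guide rails, its far end on two black rubber buffers on the fence. Value: how far it is pushed into the buffers along the x of pocket, in m: 0 at rest, 0.014 solid. They take 1.8 N per mm (12 N is 6.7 mm) and push it back when let go.
- end_board: The same end board; origin at the middle of its underside, 50 mm below end_board_mid.
- screwdriver: Screwdriver lying on the table in front of the jig, origin at its underside. Stays.
- screw_tin: Low round metal tin of screws, 72 mm across, 28 mm high, near the front between rack and jig; origin under its middle. Stays.
- jar_sesame: Jar with a silvery lid, 69 mm across, 99 mm high, behind rack and jig; origin under its middle. Stays.
- label_roll_1: White roll of blank labels, 69 mm across, 50 mm high, behind the rack; origin under its middle. Stays.
- tape_roll_2: Brown tape roll, 98 mm across, 48 mm high, lying right of the jig; origin under its middle. Stays.
- marker_black: Marker pen 135 mm long, 17 mm thick, lying in front of the rack; origin under its middle. Stays.

How it is judged:
By the outcome, as a careful person would: the job done as asked, in the order asked, and still so for the second after the job is handed in, while the arm keeps its last pose, push and grip.
It also fails if it takes over 45 s, if anything falls off the work surface, if the arm or the gripper's body presses on something with over 40 N, if the wrist force passes 120 N, or if a joint passes its speed limit or range.

ROBOT

A 7-joint arm with a two-finger parallel gripper is mounted at the origin on a cart in front of the work surface, level with it; the furniture and walls round the work are solid. World frame = base frame: x ahead of the robot, y to its left, z up, the work surface at z = 0. Lengths are in m, angles in rad, forces in N, time in s.
With the tool pointing down it reaches from about 0.425 to 0.925 m from the base axis. Payload 6.8 kg.
Tool frame: the origin (TCP) lies at the very end of the fingers, on their centre line; the grasp point (between the pads) lies 19 mm behind it; z points along the fingers, y is the line along which they close (so a half turn about z gives the same grasp; the last joint's range is limited). The gripper opens to 88 mm and grips with 3 to 60 N. Pads are 20 mm wide; open, the fingers measure 115 mm over their backs; the gripper's body (75 mm by 178 mm) begins 61 mm behind the grasp point.
Start: joints at [-1.439, 0.477, 0.022, 1.555, -0.011, 1.109, -0.083], TCP at [0.16, 0.656, 0.223] pointing down, gripper open.
Joint ranges: [-2.96, 2.96], [-0.34, 2.1], [-1.41, 1.46], [0.24, 2.44], [-1.37, 4.51], [0.17, 1.92], [-2.96, 2.96]. Speed limits (rad/s): [2.39, 2.39, 3.14, 3.14, 3.14, 3.14, 3.14].

INTERFACE

Orientations are given as a rotation vector (axis times angle).
In Python, from cell import ctrl gives the robot as it stands.
- The arm moves only by the shell command python3 -m creep 'ROWS' [FORCE]. ROWS is JSON, one flat list of numbers, 5 for each row, row after row: the shift along the tool's x, y, z in mm, then the turn about the tool's z in degrees, then the closure, from 0 (fully open) to 1 (shut). In form: [x, y, z, roll, jaw, x, y, z, roll, jaw, ...]. A call has 1 to 8 rows; each row shifts and turns the commanded pose from where the row before left it, along the tool's axes as they then stand; what a row does not reach is not made up. A row lasts 1/8 s, in which the tool goes at most 62.5 mm and 10.7 degrees, less where a joint would pass 70% of its speed; a pose out of reach is approached as far as the arm can. A call with a gripper value outside its range is refused whole. The fingers move at their own pace and stop on an object; FORCE is the grip in N (left out, the last holds). Time passes only in rows, so rows that do not move let the fingers close. It gives the time, the measured TCP pose, the force, the opening and the grip force at its end, in the units of the state.
- ctrl.get_obs(): the state, without advancing time (a new reading comes with each control period).
- ctrl.read_camera(name): name is "side" or "top"; returns (picture, depth): 400x640x3 uint8, red, green, blue; 400x640 float32, m along the optical axis (not along the pixel's ray), 0 where there is no reading.
- ctrl.camera_params(name): a dict with "mtx" (3x3 intrinsics, pixels), "R" (3x3) and "t" (3): a world point X has camera coordinates R X + t. Camera axes: x right, y down, z forward; pixel columns grow to the right and rows downward; lengths in m; the calibration is good to about 2 mm. A picture is of the moment at which its call begins. camera_params takes no time and is no camera call.
- ctrl.job_done(): hands the job in; it is judged then, once.
The state is a dict: "time_s": time; "qpos": joint angles; "qd": joint speeds; "joint_torque": joint torques, N m; "ee_pos": TCP position; "ee_rot": TCP orientation; "wrist_force": force on the tool from outside, world axes, zero at the start; "ft_torque": the same for the moment, N m; "gripper_width": finger opening in m; "grasp_force": force on a finger pad.
Only numpy, scipy, OpenCV 4.12 (cv2) and the standard library are available. Lean on these libraries where they do the work, as an engineer would, in place of code of your own. Each camera call takes 0.05 s, during which the arm holds its last target. There are 200 camera calls.

## Working session

There is one attempt and no reset: what is moved stays moved. The work goes in short steps, Python scripts to look and compute and a shell command to move; the robot and the scene stay as the last step left them, time stands still between calls to the robot, and variables do not carry over. Pictures are saved under pics/ and viewed, at most 10 in all, crops included, and the job is handed in when it is done.

```bash
mkdir -p pics; ls
python3 - <<'E'
from cell import ctrl
import cv2,numpy as np
for n in("top","side"):
    im,d=ctrl.read_camera(n); np.savez(f"pics/{n}0.npz",im=im,d=d); cv2.imwrite(f"pics/{n}0.png",im[...,::-1])
    p=ctrl.camera_params(n); print(n,np.round(p["mtx"],1).tolist(),np.round(p["R"],3).tolist(),np.round(p["t"],3).tolist(),'c',np.round(-p["R"].T@p["t"],3))
o=ctrl.get_obs();print({k:np.round(v,3) for k,v in o.items()})
E
```

```text
pics
top [[388.0, 0.0, 318.6], [0.0, 388.0, 201.0], [0.0, 0.0, 1.0]] [[0.039, -0.999, 0.001], [-0.971, -0.039, -0.238], [0.238, 0.008, -0.971]] [-0.091, 0.578, 1.265] c [ 0.264 -0.079  1.366]
side [[451.3, 0.0, 316.0], [0.0, 451.3, 199.3], [0.0, 0.0, 1.0]] [[-0.995, -0.1, -0.014], [-0.049, 0.6, -0.798], [0.089, -0.793, -0.602]] [0.549, 0.14, 1.147] c [0.452 0.881 0.811]
{'time_s': np.float64(0.1), 'qpos': array([-1.439,  0.478,  0.022,  1.556, -0.012,  1.109, -0.083]), 'qd': array([-0.001, -0.002, -0.001, -0.002,  0.   ,  0.002, -0.001]), 'joint_torque': array([ 4.0000e-03, -5.8410e+01,  1.5400e+00, -2.7332e+01, -5.4000e-02,
        1.3000e-02,  0.0000e+00]), 'ee_pos': array([0.16 , 0.655, 0.222]), 'ee_rot': array([-3.760e-01, -3.119e+00,  2.000e-03]), 'wrist_force': array([0.154, 0.236, 0.54 ]), 'ft_torque': array([ 0.012, -0.011, -0.001]), 'grasp_force': np.float64(0.0), 'gripper_width': np.float64(0.088)}
```

View pics/top0.png

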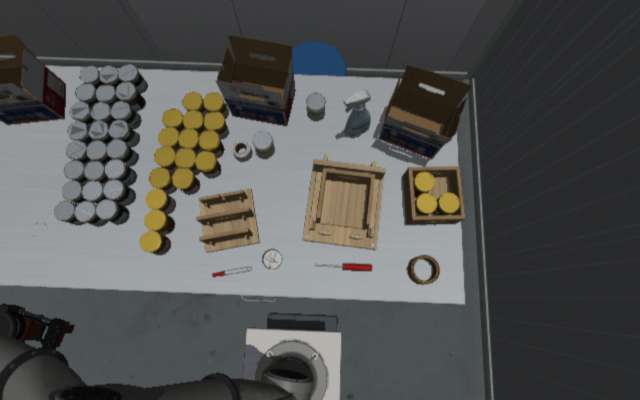

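View pics/side0.png

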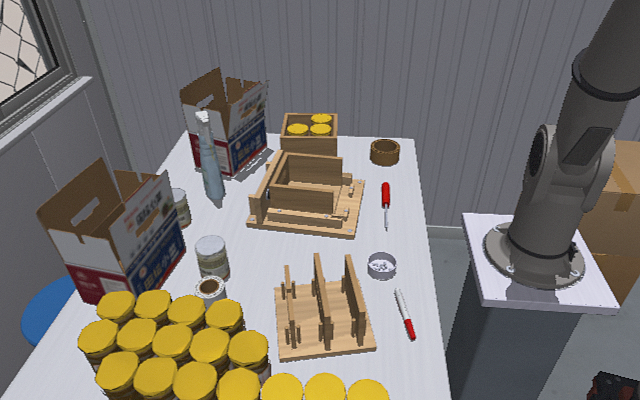

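The top view shows the rack at about (228,220), with three boards across it, and the jig with its crate at about (345,203). The side view shows the rack at about (322,305) and the jig at about (305,195). I'll enlarge both to tell the boards apart.

Run:
```python
import cv2,numpy as np
t=np.load("pics/top0.npz")["im"];s=np.load("pics/side0.npz")["im"]
a=cv2.resize(t[180:260,190:270],(400,400),interpolation=2);b=cv2.resize(s[240:370,260:390],(400,400),interpolation=2)
cv2.imwrite("pics/rack.png",np.hstack([a,b])[...,::-1])
a=cv2.resize(t[150:255,297:395],(373,400),interpolation=2);b=cv2.resize(s[140:245,240:375],(427,332),interpolation=2);b=np.vstack([b,np.zeros((68,427,3),np.uint8)])
cv2.imwrite("pics/jig.png",np.hstack([a,b])[...,::-1])
```

```text
(no output)
```

View pics/rack.png

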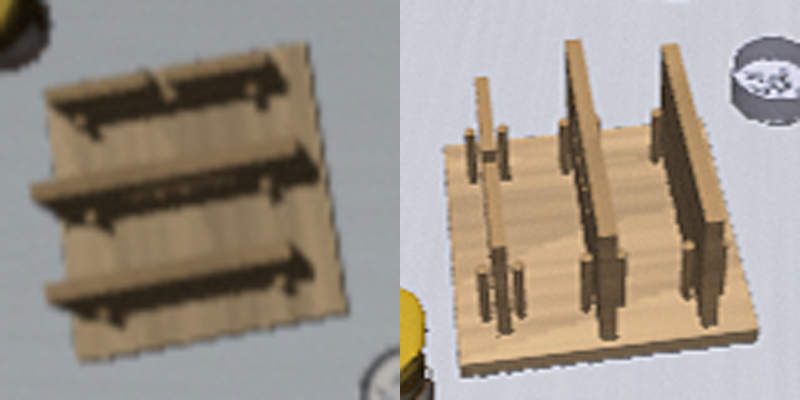

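View pics/jig.png

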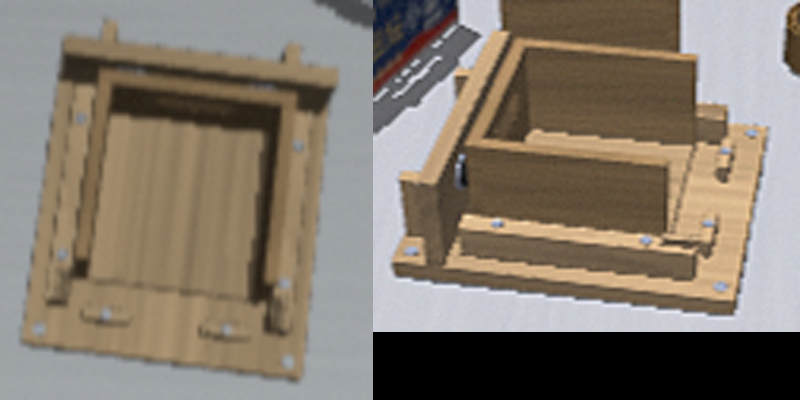

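The middle rack board is the end board. It's the widest (278 px against 253 px in the crop), and light shows through its slot. The notched divider is at the back and the side board at the front. In the jig crop, the crate opens towards the robot at the lips, around (105,315) and (225,328). Next I'll use depth at top-edge height.

```bash
cat > h.py <<'E'
import numpy as np,cv2
from cell import ctrl
def cloud(n,im,d):
    p=ctrl.camera_params(n);v,u=np.mgrid[:400,:640]
    r=np.stack([u,v,np.ones_like(u)],-1)@np.linalg.inv(p["mtx"]).T*d[...,None]
    return (r-p["t"])@p["R"]
def ray(n,u,v,z):
    p=ctrl.camera_params(n);c=-p["R"].T@p["t"];w=p["R"].T@np.linalg.inv(p["mtx"])@[u,v,1]
    return c+w*(z-c[2])/w[2]
E
python3 - <<'E'
from h import *
for n in("top","side"):
    z=np.load(f"pics/{n}0.npz");P=cloud(n,z["im"],z["d"])
    ok=(z["d"]>0)&(P[...,0]>.35)&(P[...,0]<.85)
    t=P[ok&(abs(P[...,2])<.02)];print(n,"table z",np.median(t[:,2]))
    for nm,box in(("rack",(180,260,190,270) if n=="top" else (240,370,260,390)),("jig",(150,255,297,395) if n=="top" else (140,245,240,375))):
        m=np.zeros((400,640),bool);m[box[0]:box[1],box[2]:box[3]]=1
        zz=P[...,2]
        k=(ok&m&(zz>(.105 if nm=="rack" else .108))&(zz<.130)).astype(np.uint8)
        c,l,st,_=cv2.connectedComponentsWithStats(k)
        for i in range(1,c):
            if st[i,4]<15: continue
            Q=P[l==i];r=cv2.minAreaRect((Q[:,:2]*1000).astype(np.float32))
            print(nm,st[i].tolist(),"z",np.round(np.percentile(Q[:,2],[5,50,95]),3),"rect",np.round(cv2.boxPoints(r)).tolist(),"c",np.round(r[0],1),np.round(r[1],1),round(r[2],1))
E
```

```text
top table z 0.00047648273656928443
rack [196, 208, 54, 13, 230] z [0.108 0.115 0.119] rect [[488.0, 330.0], [527.0, 160.0], [540.0, 163.0], [501.0, 333.0]] c [514.2 246.5] [ 13.6 175.3] 12.9
rack [199, 228, 50, 13, 212] z [0.108 0.115 0.119] rect [[422.0, 314.0], [458.0, 158.0], [471.0, 161.0], [435.0, 317.0]] c [446.6 237.2] [ 13.4 160.5] 13.0
jig [317, 169, 58, 56, 581] z [0.113 0.119 0.123] rect [[497.0, -238.0], [669.0, -253.0], [685.0, -77.0], [513.0, -62.0]] c [ 591.2 -157.8] [176.5 172.5] 84.9
side table z 0.0010523128192171495
rack [313, 253, 18, 68, 433] z [0.11  0.115 0.117] rect [[490.0, 332.0], [530.0, 157.0], [542.0, 160.0], [502.0, 335.0]] c [516.  245.7] [ 12.3 179.8] 13.1
rack [344, 254, 21, 62, 419] z [0.107 0.115 0.117] rect [[424.0, 314.0], [460.0, 156.0], [473.0, 159.0], [437.0, 317.0]] c [448.6 236.3] [ 13.1 162.5] 13.0
jig [269, 152, 73, 44, 893] z [0.109 0.118 0.121] rect [[499.0, -243.0], [671.0, -258.0], [687.0, -74.0], [515.0, -59.0]] c [ 592.8 -158.8] [184.7 172.6] 85.0
```

```bash
cat >> h.py <<'E'
from scipy.spatial.transform import Rotation as Ro
def go(x,y,z,yang):
    o=ctrl.get_obs();R=Ro.from_rotvec(o["ee_rot"]).as_matrix();p=o["ee_pos"]*1000
    a=np.degrees(np.arctan2(R[1,1],R[0,1]))
    print("t",round(o["time_s"],2),"p",p.round(1),"yang",a.round(2),"zax",R[:,2].round(3),"need xyz",(R.T@(np.array([x,y,z])-p)).round(1),"roll",round((a-yang+90)%180-90,2),"F",o["wrist_force"].round(1),"w",round(o["gripper_width"]*1000,1),"g",round(o["grasp_force"],1),"q7",o["qpos"][6].round(2))
E
python3 -m creep '[0,0,0,10,0.5, 0,0,0,10,0.5, 0,0,0,10,0.5, 0,0,0,10,0.5, 0,0,0,10,0.5, 0,0,0,10,0.5, 0,0,0,3,0.5, 0,0,0,0,0.5]'
python3 -c "from h import *;go(515,246,200,13)"
```

```text
time_s: 1.1
ee_pos: [0.1601, 0.6554, 0.2222]
ee_rot: [1.949, 2.463, -0.001]
wrist_force: [-0.4, -0.7, -0.6]
gripper_width: 0.0436
grasp_force: 0.0
t 1.1 p [160.1 655.4 222.2] yang 13.31 zax [-0.    -0.001 -1.   ] need xyz [-480.1  251.2   22.5] roll 0.31 F [-0.4 -0.7 -0.6] w 43.6 g 0.0 q7 -1.08
```

```bash
python3 -m creep '[-40,21,0,0,0.5, -40,21,0,0,0.5, -40,21,0,0,0.5, -40,21,0,0,0.5, -40,21,0,0,0.5, -40,21,0,0,0.5, -40,21,0,0,0.5, -40,21,0,0,0.5]'
python3 -m creep '[-40,21,0,0,0.5, -40,21,0,0,0.5, -40,21,0,0,0.5, -30,15,0,0,0.5, 0,0,0,0,0.5, 0,0,0,0,0.5]'
python3 -c "from h import *;go(515,246,200,13)"
```

```text
time_s: 2.1
ee_pos: [0.398, 0.3815, 0.2227]
ee_rot: [-1.948, -2.464, -0.0]
wrist_force: [0.9, 0.1, 0.3]
gripper_width: 0.0435
grasp_force: 0.0
time_s: 2.85
ee_pos: [0.5069, 0.2554, 0.2225]
ee_rot: [-1.948, -2.464, 0.0]
wrist_force: [0.0, 1.6, 0.5]
gripper_width: 0.0441
grasp_force: 0.0
t 2.85 p [506.9 255.4 222.5] yang 13.34 zax [-0.001  0.    -1.   ] need xyz [-11.    5.7  22.4] roll 0.34 F [0.  1.6 0.5] w 44.1 g 0.0 q7 -0.19
```

```bash
python3 -m creep '[-11,5.7,0,-0.3,0.5, 0,0,35,0,0.5, 0,0,35,0,0.5, 0,0,0,0,0.5]'
python3 - <<'E'
from h import *
go(515,246,85,13)
im,d=ctrl.read_camera("side");a=im[180:380,230:430];b=ctrl.read_camera("top")[0][170:270,180:280]
cv2.imwrite("pics/pre.png",np.hstack([cv2.resize(a,(400,400)),cv2.resize(b,(400,400))])[...,::-1])
E
```

```text
time_s: 3.35
ee_pos: [0.5138, 0.2447, 0.1506]
ee_rot: [-1.941, -2.468, 0.008]
wrist_force: [0.0, -0.3, 1.1]
gripper_width: 0.0438
grasp_force: 0.0
t 3.35 p [513.8 244.7 150.6] yang 13.64 zax [-0.004 -0.003 -1.   ] need xyz [ 1.1  1.8 65.6] roll 0.64 F [ 0.  -0.3  1.1] w 43.8 g 0.0 q7 -0.12
```

View pics/pre.png

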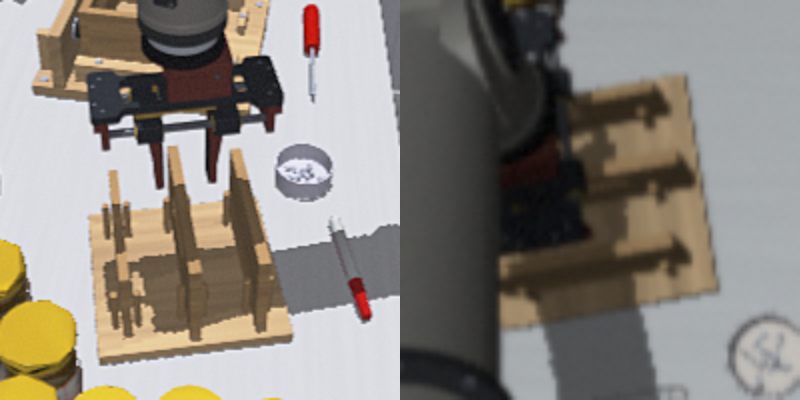

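The fingers, at (158,185) and (212,180) in the left half, straddle the middle board's top edge at (175,150). Next I'll go down and close gently.

```bash
python3 -m creep '[0.7,1.5,20,0.4,0.5, 0,0,20,0,0.5, 0,0,15,0,0.5, 0,0,10,0,0.5, 0,0,0,0,0.5, 0,0,0,0,0.5]' 20
python3 -c "from h import *;go(515,246,85,13)"
python3 -m creep '[0,0,0,0,0.7, 0,0,0,0,0.8, 0,0,0,0,0.9, 0,0,0,0,1, 0,0,0,0,1, 0,0,0,0,1]' 25
python3 -c "from h import *;go(515,246,85,13)"
```

```text
time_s: 4.2
ee_pos: [0.5174, 0.2465, 0.0883]
ee_rot: [1.952, 2.461, 0.001]
wrist_force: [-0.3, 0.6, -0.8]
gripper_width: 0.0437
grasp_force: 0.0
t 4.2 p [517.4 246.5  88.3] yang 13.16 zax [ 0.001  0.001 -1.   ] need xyz [ 0.1 -2.4  3.3] roll 0.16 F [-0.3  0.6 -0.8] w 43.7 g 0.0 q7 -0.08
time_s: 4.95
ee_pos: [0.517, 0.2463, 0.0877]
ee_rot: [-1.952, -2.461, -0.0]
wrist_force: [-1.3, 0.9, 1.7]
gripper_width: 0.0119
grasp_force: 25.0
t 4.95 p [517.  246.3  87.7] yang 13.16 zax [ 0.  0. -1.] need xyz [ 0.1 -2.   2.7] roll 0.16 F [-1.3  0.9  1.7] w 11.9 g 25.0 q7 -0.08
```

```bash
python3 -m creep '[0,0,-10,0,1, 0,0,-20,0,1, 0,0,-25,0,1, 0,0,-25,0,1, 0,0,-25,0,1, 0,0,-25,0,1, 0,0,-20,0,1, 0,0,0,0,1]' 40
python3 - <<'E'
from h import *
go(490,-149,240,-5)
im,d=ctrl.read_camera("side")
cv2.imwrite("pics/lift.png",cv2.resize(im[100:380,200:480],(560,560))[...,::-1])
E
```

```text
time_s: 5.95
ee_pos: [0.5177, 0.2466, 0.2393]
ee_rot: [1.952, 2.461, 0.005]
wrist_force: [0.4, -0.3, -1.7]
gripper_width: 0.0118
grasp_force: 40.0
t 5.95 p [517.7 246.6 239.3] yang 13.15 zax [ 0.003  0.002 -1.   ] need xyz [-378.9 -117.    -1.5] roll 18.15 F [ 0.4 -0.3 -1.7] w 11.8 g 40.0 q7 -0.17
```

View pics/lift.png

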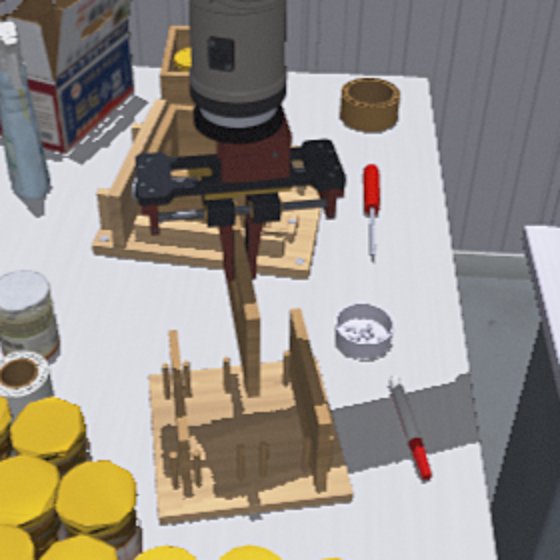

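The board hangs square in the gripper at (245,320), clear of the rack, and the other two boards are still in place. Next I'll carry it over the pocket.

```bash
python3 -m creep '[-20,-6,0,0,1, -36,-11,0,0,1, -36,-11,0,0,1, -36,-11,0,0,1, -36,-11,0,0,1, -36,-11,0,0,1, -36,-11,0,0,1, -36,-11,0,0,1]'
python3 -m creep '[-36,-11,0,0,1, -36,-11,0,0,1, -30,-10,0,0,1, -5,-3,0,6,1, 0,0,0,7,1, 0,0,0,5,1, 0,0,0,0,1, 0,0,0,0,1]'
python3 - <<'E'
from h import *
go(490,-149,240,-5)
for n in("side","top"):
    im,d=ctrl.read_camera(n);P=cloud(n,im,d)
    np.savez(f"pics/{n}1.npz",im=im,d=d)
    k=((d>0)&(P[...,0]>.40)&(P[...,0]<.56)&(P[...,1]>-.28)&(P[...,1]<-.02)&(P[...,2]>.15)&(P[...,2]<.225)).astype(np.uint8)
    Q=P[k>0]; print(n,len(Q),np.percentile(Q,[2,50,98],axis=0).round(3).tolist())
    cv2.imwrite(f"pics/{n}1.png",cv2.resize(im[90:270,200:440],(720,540))[...,::-1])
E
```

```text
time_s: 7.0
ee_pos: [0.4963, -0.0402, 0.2367]
ee_rot: [-1.953, -2.459, 0.002]
wrist_force: [0.1, 0.4, -2.0]
gripper_width: 0.0119
grasp_force: 40.0
time_s: 8.0
ee_pos: [0.4874, -0.1501, 0.2372]
ee_rot: [-2.312, -2.126, 0.001]
wrist_force: [0.4, 0.5, -1.0]
gripper_width: 0.0118
grasp_force: 40.0
t 8.0 p [ 487.4 -150.1  237.2] yang -4.79 zax [-0.001  0.    -1.   ] need xyz [ 1.3  2.4 -2.8] roll 0.21 F [ 0.4  0.5 -1. ] w 11.8 g 40.0 q7 0.28
side 238 [[0.477, -0.218, 0.167], [0.488, -0.08, 0.196], [0.501, -0.06, 0.225]]
top 36 [[0.473, -0.235, 0.171], [0.475, -0.221, 0.198], [0.488, -0.063, 0.222]]
```

View pics/side1.png

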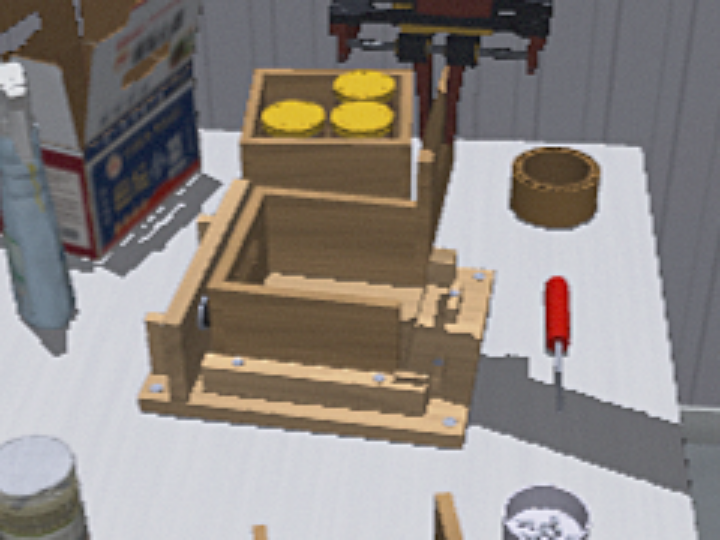

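The board hangs upright at (435,190), just in front of the crate's open end. I'll lower it to just above the cheeks and compare its ends with the crate's.

```bash
python3 -m creep '[1.3,6.5,0,0.2,1, 0,0,25,0,1, 0,0,30,0,1, 0,0,25,0,1, 0,0,15,0,1, 0,0,0,0,1, 0,0,0,0,1]'
python3 - <<'E'
from h import *
go(494,-149.3,91,-5)
im,d=ctrl.read_camera("side");P=cloud("side",im,d)
c,s=np.cos(np.radians(-5)),np.sin(np.radians(-5))
L=(P[...,:2]-[.4928,-.1493])@np.array([[c,-s],[s,c]])*1000   # pocket frame mm
z=P[...,2]*1000
def rep(nm,m):
    m&=(d>0)
    print(nm,m.sum(), np.percentile(L[m],[5,50,95],axis=0).round(1).tolist() if m.sum() else"")
rep("board left end face",(abs(L[...,0])<14)&(abs(L[...,1]-88)<9)&(z>75)&(z<155))
rep("crate left side face",(L[...,0]>25)&(L[...,0]<150)&(abs(L[...,1]-88)<9)&(z>60)&(z<112))
rep("cheek tops",(abs(L[...,0])<12)&(abs(abs(L[...,1])-98)<14)&(z>30)&(z<62))
t=(d>0)&(abs(L[...,0])<35)&(abs(L[...,1])<95)&(z>142)&(z<168)
rep("board",t)
cv2.imwrite("pics/side2.png",cv2.resize(im[110:250,230:390],(800,700)[:2] if 0 else (685,600))[...,::-1])
E
```

```text
time_s: 8.98
ee_pos: [0.4956, -0.1491, 0.1434]
ee_rot: [2.316, 2.121, 0.001]
wrist_force: [0.1, 0.4, -0.6]
gripper_width: 0.0119
grasp_force: 40.0
t 8.97 p [ 495.6 -149.1  143.4] yang -5.04 zax [ 0.001 -0.    -1.   ] need xyz [-0.3 -1.7 52.4] roll -0.04 F [ 0.1  0.4 -0.6] w 11.9 g 40.0 q7 0.39
board left end face 127 [[-1.6, 84.3], [3.9, 88.1], [9.3, 90.9]]
crate left side face 702 [[30.7, 83.9], [86.7, 86.8], [144.5, 89.8]]
cheek tops 135 [[-11.1, -97.6], [-2.6, 101.7], [10.2, 111.3]]
board 114 [[-10.8, 6.0], [-1.8, 45.9], [16.3, 90.5]]
```

View pics/side2.png

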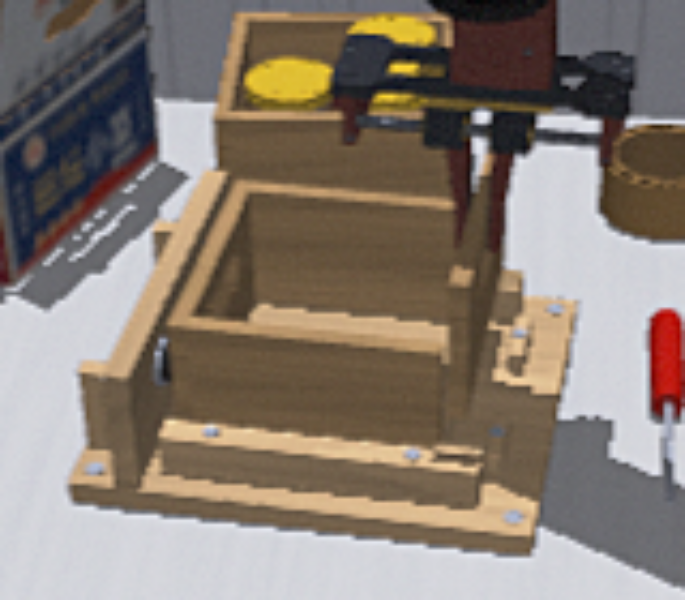

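The board is at (465,330), upright and parallel to the crate end. It sits about 1 mm too far left and about 3.5 mm too close to the crate. I'll shift it and lower it.

```bash
python3 -m creep '[-1.2,-3.3,0,0,1, 0,0,10,0,1, 0,0,12,0,1, 0,0,12,0,1, 0,0,8,0,1, 0,0,4,0,1, 0,0,0,0,1, 0,0,0,0,1]'
python3 -c "from h import *;go(492.3,-150.3,91,-5)"
```

```text
time_s: 10.02
ee_pos: [0.4917, -0.1499, 0.0969]
ee_rot: [2.317, 2.121, 0.001]
wrist_force: [-0.5, -0.5, -0.8]
gripper_width: 0.0115
grasp_force: 40.0
t 10.03 p [ 491.7 -149.9   96.9] yang -5.05 zax [ 0. -0. -1.] need xyz [-0.4  0.6  5.9] roll -0.05 F [-0.5 -0.5 -0.8] w 11.5 g 40.0 q7 0.45
```

```bash
python3 -m creep '[0,0,2,0,1, 0,0,2,0,1, 0,0,1,0,1, 0,0,0,0,1, 0,0,0,0,1]'
python3 -c "from h import *;go(492.3,-150.3,91,-5)"
```

```text
time_s: 10.65
ee_pos: [0.4915, -0.1498, 0.0917]
ee_rot: [2.317, 2.122, 0.0]
wrist_force: [0.5, -0.1, -2.1]
gripper_width: 0.0112
grasp_force: 40.0
t 10.65 p [ 491.5 -149.8   91.7] yang -5.04 zax [ 0.  0. -1.] need xyz [-0.4  0.8  0.7] roll -0.04 F [ 0.5 -0.1 -2.1] w 11.2 g 40.0 q7 0.46
```

```bash
python3 -m creep '[0,0,0.7,0,1, 0,0,0,0,1, 0,0,0,0,1]'
python3 -c "from h import *;go(492.3,-150.3,91,-5)"
python3 -m creep '[0,0,0.7,0,1, 0,0,0,0,1, 0,0,0,0,1]'
python3 -c "from h import *;go(492.3,-150.3,91,-5)"
```

```text
time_s: 11.02
ee_pos: [0.4915, -0.1498, 0.091]
ee_rot: [2.317, 2.122, 0.0]
wrist_force: [-0.3, -0.3, -1.6]
gripper_width: 0.0116
grasp_force: 40.0
t 11.03 p [ 491.5 -149.8   91. ] yang -5.04 zax [ 0.  0. -1.] need xyz [-0.4  0.8 -0. ] roll -0.04 F [-0.3 -0.3 -1.6] w 11.6 g 40.0 q7 0.46
time_s: 11.4
ee_pos: [0.4916, -0.1498, 0.0907]
ee_rot: [-2.317, -2.121, -0.001]
wrist_force: [-1.9, 1.2, 5.1]
gripper_width: 0.0116
grasp_force: 40.0
t 11.4 p [ 491.6 -149.8   90.7] yang -5.05 zax [ 0.  0. -1.] need xyz [-0.4  0.7 -0.3] roll -0.05 F [-1.9  1.2  5.1] w 11.6 g 40.0 q7 0.46
```

The board is on the floor at z = 90.7, as predicted. Now I'll press along tool y.

```bash
python3 -m creep '[0,2,0,0,1, 0,2,0,0,1, 0,1,0,0,1, 0,0,0,0,1, 0,0,0,0,1]'
python3 -c "from h import *;go(492.3,-150.3,91,-5)"
python3 -m creep '[0,1.5,0,0,1, 0,1.5,0,0,1, 0,0,0,0,1, 0,0,0,0,1]'
python3 -c "from h import *;go(492.3,-150.3,91,-5)"
```

```text
time_s: 12.02
ee_pos: [0.4937, -0.15, 0.0907]
ee_rot: [-2.314, -2.117, 0.003]
wrist_force: [-9.6, 2.0, 18.1]
gripper_width: 0.0114
grasp_force: 40.0
t 12.03 p [ 493.7 -150.    90.7] yang -5.07 zax [-0.005  0.003 -1.   ] need xyz [-0.5 -1.4 -0.3] roll -0.07 F [-9.6  2.  18.1] w 11.4 g 40.0 q7 0.46
time_s: 12.52
ee_pos: [0.4966, -0.1503, 0.0907]
ee_rot: [-2.314, -2.117, 0.004]
wrist_force: [-9.0, 2.8, 17.8]
gripper_width: 0.012
grasp_force: 40.0
t 12.53 p [ 496.6 -150.3   90.7] yang -5.08 zax [-0.005  0.003 -1.   ] need xyz [-0.4 -4.3 -0.3] roll -0.08 F [-9.   2.8 17.8] w 12.0 g 40.0 q7 0.46
```

Fz has risen to 18 N, which puts friction into the push. I'll ease off vertically.

```bash
python3 -m creep '[0,0,-0.5,0,1, 0,0,0,0,1, 0,0,0,0,1]'
python3 -c "from h import *;go(492.3,-150.3,91,-5)"
python3 -m creep '[0,0,-0.4,0,1, 0,0,0,0,1, 0,0,0,0,1]'
python3 -c "from h import *;go(492.3,-150.3,91,-5)"
```

```text
time_s: 12.9
ee_pos: [0.4997, -0.1505, 0.0907]
ee_rot: [2.317, 2.122, 0.0]
wrist_force: [-0.4, 0.2, -0.9]
gripper_width: 0.0121
grasp_force: 40.0
t 12.9 p [ 499.7 -150.5   90.7] yang -5.03 zax [ 0. -0. -1.] need xyz [-0.5 -7.4 -0.3] roll -0.03 F [-0.4  0.2 -0.9] w 12.1 g 40.0 q7 0.46
time_s: 13.28
ee_pos: [0.4995, -0.1505, 0.0911]
ee_rot: [-2.317, -2.122, 0.0]
wrist_force: [-0.2, -0.0, -1.6]
gripper_width: 0.0119
grasp_force: 40.0
t 13.28 p [ 499.5 -150.5   91.1] yang -5.04 zax [-0. -0. -1.] need xyz [-0.5 -7.1  0.1] roll -0.04 F [-0.2 -0.  -1.6] w 11.9 g 40.0 q7 0.46
```

```bash
python3 -m creep '[0,1,0,0,1, 0,1,0,0,1, 0,0,0,0,1, 0,0,0,0,1]'
python3 -c "from h import *;go(492.3,-150.3,91,-5)"
python3 -m creep '[0,1,0,0,1, 0,1,0,0,1, 0,0,0,0,1, 0,0,0,0,1]'
python3 -c "from h import *;go(492.3,-150.3,91,-5)"
```

```text
time_s: 13.78
ee_pos: [0.501, -0.1506, 0.091]
ee_rot: [-2.317, -2.121, 0.001]
wrist_force: [-2.9, 0.3, -0.2]
gripper_width: 0.0118
grasp_force: 40.0
t 13.78 p [ 501.  -150.6   91. ] yang -5.05 zax [-0.001  0.    -1.   ] need xyz [-0.5 -8.7 -0. ] roll -0.05 F [-2.9  0.3 -0.2] w 11.8 g 40.0 q7 0.46
time_s: 14.28
ee_pos: [0.5028, -0.1508, 0.091]
ee_rot: [-2.316, -2.121, 0.001]
wrist_force: [-4.5, 1.2, 1.1]
gripper_width: 0.0116
grasp_force: 40.0
t 14.28 p [ 502.8 -150.8   91. ] yang -5.05 zax [-0.001  0.    -1.   ] need xyz [ -0.4 -10.5  -0. ] roll -0.05 F [-4.5  1.2  1.1] w 11.6 g 40.0 q7 0.46
```

```bash
python3 -m creep '[0,1,0,0,1, 0,1,0,0,1, 0,0,0,0,1, 0,0,0,0,1]'
python3 -c "from h import *;go(492.3,-150.3,91,-5)"
python3 -m creep '[0,1,0,0,1, 0,0.5,0,0,1, 0,0,0,0,1, 0,0,0,0,1]'
python3 -c "from h import *;go(492.3,-150.3,91,-5)"
```

```text
time_s: 14.78
ee_pos: [0.5039, -0.1509, 0.0908]
ee_rot: [-2.315, -2.12, 0.002]
wrist_force: [-6.1, 1.3, 3.0]
gripper_width: 0.0119
grasp_force: 40.0
t 14.78 p [ 503.9 -150.9   90.8] yang -5.06 zax [-0.003  0.001 -1.   ] need xyz [ -0.5 -11.6  -0.1] roll -0.06 F [-6.1  1.3  3. ] w 11.9 g 40.0 q7 0.46
time_s: 15.28
ee_pos: [0.5047, -0.151, 0.0907]
ee_rot: [-2.315, -2.119, 0.004]
wrist_force: [-8.6, 1.0, 3.9]
gripper_width: 0.0117
grasp_force: 40.0
t 15.28 p [ 504.7 -151.    90.7] yang -5.07 zax [-0.004  0.001 -1.   ] need xyz [ -0.4 -12.4  -0.3] roll -0.07 F [-8.6  1.   3.9] w 11.7 g 40.0 q7 0.46
```

```bash
python3 -m creep '[0,1,0,0,1, 0,1,0,0,1, 0,0.5,0,0,1, 0,0,0,0,1, 0,0,0,0,1]'
python3 - <<'E'
from h import *
go(492.3,-150.3,91,-5)
im,d=ctrl.read_camera("side")
cv2.imwrite("pics/side3.png",cv2.resize(im[110:250,230:390],(685,600))[...,::-1])
P=cloud("side",im,d)
c,s=np.cos(np.radians(-5)),np.sin(np.radians(-5))
L=(P[...,:2]-[.4928,-.1493])@np.array([[c,-s],[s,c]])*1000;z=P[...,2]*1000
for lo in(60,75,90,105):
    m=(d>0)&(abs(L[...,0]-10)<16)&(abs(L[...,1]-88)<8)&(z>lo)&(z<lo+15);print(lo,m.sum(),np.percentile(L[m],[50],axis=0).round(1))
E
```

```text
time_s: 15.9
ee_pos: [0.5055, -0.151, 0.0907]
ee_rot: [-2.313, -2.116, 0.006]
wrist_force: [-13.6, 1.7, 10.2]
gripper_width: 0.0121
grasp_force: 40.0
t 15.9 p [ 505.5 -151.    90.7] yang -5.08 zax [-0.007  0.003 -1.   ] need xyz [ -0.5 -13.2  -0.2] roll -0.08 F [-13.6   1.7  10.2] w 12.1 g 40.0 q7 0.46
60 27 [[17.2 87. ]]
75 34 [[17.2 87.1]]
90 33 [[16.9 87.1]]
105 34 [[17.  86.2]]
```

View pics/side3.png

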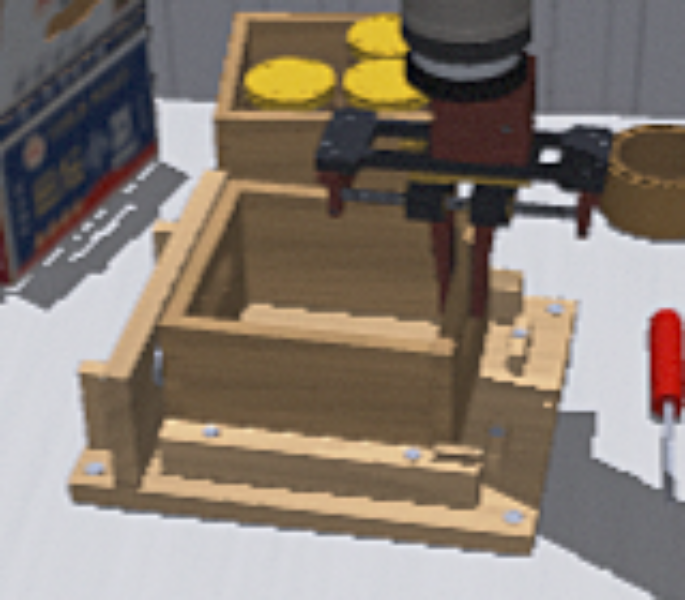

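The board is flush on the crate end at (458,340), and the crate has moved back onto its buffers. Fz has crept up to 10 N again, so I'll relieve it a little.

```bash
python3 -m creep '[0,0,-0.25,0,1, 0,0,0,0,1, 0,0,0,0,1, 0,0,0,0,1]'
python3 -c "from h import *;go(492.3,-150.3,91,-5)"
```

```text
time_s: 16.45
ee_pos: [0.5056, -0.151, 0.0907]
ee_rot: [-2.313, -2.116, 0.006]
wrist_force: [-12.5, 1.4, 7.2]
gripper_width: 0.0117
grasp_force: 40.0
t 16.45 p [ 505.6 -151.    90.7] yang -5.08 zax [-0.007  0.002 -1.   ] need xyz [ -0.5 -13.3  -0.2] roll -0.08 F [-12.5   1.4   7.2] w 11.7 g 40.0 q7 0.46
```

```bash
python3 -m creep '[0,0,-0.3,0,1, 0,0,0,0,1, 0,0,0,0,1, 0,0,0,0,1]'
python3 -c "from h import *;go(492.3,-150.3,91,-5)"
python3 -m creep '[0,0.6,0,0,1, 0,0,0,0,1, 0,0,0,0,1, 0,0,0,0,1]'
python3 -c "from h import *;go(492.3,-150.3,91,-5)"
```

```text
time_s: 16.95
ee_pos: [0.5057, -0.151, 0.0907]
ee_rot: [-2.313, -2.117, 0.006]
wrist_force: [-11.5, 0.8, 3.0]
gripper_width: 0.0116
grasp_force: 40.0
t 16.95 p [ 505.7 -151.    90.7] yang -5.08 zax [-0.007  0.002 -1.   ] need xyz [ -0.5 -13.4  -0.2] roll -0.08 F [-11.5   0.8   3. ] w 11.6 g 40.0 q7 0.46
time_s: 17.45
ee_pos: [0.506, -0.1511, 0.0907]
ee_rot: [-2.313, -2.116, 0.007]
wrist_force: [-11.6, 2.7, 3.7]
gripper_width: 0.0116
grasp_force: 40.0
t 17.45 p [ 506.  -151.1   90.7] yang -5.08 zax [-0.008  0.002 -1.   ] need xyz [ -0.4 -13.7  -0.2] roll -0.08 F [-11.6   2.7   3.7] w 11.6 g 40.0 q7 0.46
```

```bash
python3 -m creep '[0,0.5,0,0,1, 0,0,0,0,1, 0,0,0,0,1, 0,0,0,0,1, 0,0,0,0,1, 0,0,0,0,1, 0,0,0,0,1, 0,0,0,0,1]'
python3 -m creep '[0,0,0,0,1, 0,0,0,0,1, 0,0,0,0,1, 0,0,0,0,1, 0,0,0,0,1, 0,0,0,0,1, 0,0,0,0,1, 0,0,0,0,1]'
python3 -m creep '[0,0,0,0,1, 0,0,0,0,1, 0,0,0,0,1, 0,0,0,0,1, 0,0,0,0,1, 0,0,0,0,1, 0,0,0,0,1, 0,0,0,0,1]'
python3 -m creep '[0,0,0,0,1, 0,0,0,0,1, 0,0,0,0,1, 0,0,0,0,1]'
python3 -c "from h import *;go(492.3,-150.3,91,-5)"
```

```text
time_s: 18.45
ee_pos: [0.5062, -0.1511, 0.0907]
ee_rot: [-2.313, -2.116, 0.007]
wrist_force: [-12.7, 1.5, 4.5]
gripper_width: 0.0115
grasp_force: 40.0
time_s: 19.45
ee_pos: [0.5062, -0.1511, 0.0907]
ee_rot: [-2.313, -2.116, 0.007]
wrist_force: [-13.2, 1.3, 4.7]
gripper_width: 0.0116
grasp_force: 40.0
time_s: 20.45
ee_pos: [0.5062, -0.1511, 0.0907]
ee_rot: [-2.313, -2.116, 0.007]
wrist_force: [-13.9, 2.6, 5.3]
gripper_width: 0.0115
grasp_force: 40.0
time_s: 20.95
ee_pos: [0.5062, -0.1511, 0.0907]
ee_rot: [-2.313, -2.116, 0.007]
wrist_force: [-12.9, 1.8, 6.0]
gripper_width: 0.0117
grasp_force: 40.0
t 20.95 p [ 506.2 -151.1   90.7] yang -5.09 zax [-0.008  0.002 -1.   ] need xyz [ -0.4 -13.9  -0.2] roll -0.09 F [-12.9   1.8   6. ] w 11.7 g 40.0 q7 0.46
```

Steady at about 13 N for over 3 s, so I'm handing in while still pressing.

```bash
python3 -c "from cell import ctrl;print(ctrl.job_done())"
```

```text
the job is handed in; nothing more can be done
None
```

The end board stands in the front pocket, hand slot up, pressed flat on the crate at about 13 N; I held it over 3 s and handed in at about 21 s, still gripping and pressing.

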